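# Unload the spring-eject cylinder cradle

### The job

Unload the air cylinder from the sloping cradle: press the black release pad right down with one finger and, as the springs kick the cylinder out, stop it with the other finger while it is still on the bed, before it slides off the low end. Do not pick anything up or disturb the other things on the bench; finish like that, holding the pad down with one finger and the cylinder back with the other.

Things in the scene. Friction and masses are not known exactly. Their poses are not given: they have to be found in the camera images.
- cradle: The cradle, a fixed fixture that stands on the bench, 272 x 122 mm in plan and about 151 mm high. Origin on the bench, under the middle of the lane at the gate; x points along the lane towards its high end, y to the left of that (the side of the release pad), z up.
- bed: The sloping bed of the cradle, 266 mm long, tilted by 0.36 rad (20.6 degrees); slippery white plastic floor 31 mm wide between two guide lips 6 mm high (48 mm over the lips). Its origin is on the floor in the middle of the lane at the gate, 60 mm above the bench; x points up the slope, y to the left, z at right angles off the floor. The open low end is at x = -100 mm; the ejector head (52 mm wide, 35 mm high) starts at x = +130 mm. The lane below the gate is empty.
- pad_top (a point): Centre of the top face of the black, ribbed, level release pad, 40 mm along the lane by 32 mm across, left of the lane: 58 mm from the lane's middle line and 42 mm downhill of the gate (both measured level). The pad moves straight down with the gate. At rest it is 71 mm above the bench, fully pressed 56 mm, which is then 12 mm above the bed floor beside it and so lower than the cylinder's top.
- release (a joint): Travel of the release pad and its steel gate blade, in m: 0 at rest (gate stands 10 mm above the floor across the lane and holds the cylinder), 0.015 fully down. The cylinder comes free at about 0.011. Spring: 2 N at rest, 4.4 N fully down, plus up to about 1 N of friction from the loaded gate; it springs back up when let go. Press it slowly (a few cm/s).
- lane_point (a point): Point on the bed's floor in the middle of the lane, level with the middle of the pad (45 mm down the slope from the gate): a good place to have the stopping finger stand above the floor.
- lane_end (a point): Middle of the open low edge of the bed's floor.
- cylinder: The pneumatic cylinder in the cradle: 120 mm long, dark barrel between two square 30 x 30 mm grey end blocks, with a thin 8 mm rod at one end; about 0.14 kg, loose. Lies in the lane with its rod uphill and its flat cap end against the gate. Origin in the middle of its underside; y points along it from rod to cap (downhill), z off the floor.
- cylinder_cap (a point): Centre of the flat 30 x 30 mm cap-end face of the cylinder, the face that leads downhill, 15 mm above the floor; it is at x = 0 of the bed while the gate holds it. When freed, two spring pins push the cylinder 14 mm with 3.8 N falling to 1.7 N and it then runs on down the slippery slope, past the low end in less than half a second.
- small_cylinder: Another, smaller air cylinder (24 x 105 x 24 mm) lying on the bench; leave it alone.
- coupler: A steel air coupler (22 x 50 x 22 mm) lying on the bench; leave it alone.
- tape_reel: A white reel of thread tape (52 mm across, 14 mm high) lying on the bench; leave it alone.
Things that resemble listed ones, but are neither listed nor needed, are in the scene too. Leave any blue look-alike of the cylinder alone.

How it is judged:
By the outcome, as a careful person would: the job done as asked, in the order asked, and still so for the second after the job is handed in, while the arm keeps its last pose, push and grip.
It also fails if it takes over 29 s, if anything falls off the work surface, if the arm or the gripper's body presses on something with over 40 N, if the wrist force passes 120 N, or if a joint passes its speed limit or range.

### The arm

A 6-joint arm with a two-finger parallel gripper is mounted at the origin on a cart in front of the work surface, level with it; the furniture and walls round the work are solid. World frame = base frame: x ahead of the robot, y to its left, z up, the work surface at z = 0. Lengths are in m, angles in rad, forces in N, time in s.
With the tool pointing down it reaches from about 0.3 to 0.875 m from the base axis. Payload 6.4 kg.
Tool frame: the origin (TCP) lies midway between the tips of the shut fingers; the grasp point (between the pads) lies 19 mm behind it; z points along the fingers, y is the line along which they close (so a half turn about z gives the same grasp; the last joint's range is limited). The gripper opens to 85 mm and grips with 20 to 120 N. Pads are 22 mm wide; open, the fingers measure 114 mm over their backs; the gripper's body (76 mm by 85 mm) begins 54 mm behind the grasp point. The pads swing forward as they close: fully open they stand 13 mm farther back than shut.
Start: joints at [1.083, 0.181, 1.607, -0, 1.354, -0.206], TCP at [0.16, 0.552, 0.231] pointing down, gripper open.
Joint ranges: [-2.99, 2.99], [-0.89, 2.07], [0.3, 2.58], [-1.14, 4.28], [0, 2.63], [-3.12, 3.12]. Speed limits (rad/s): [2.57, 2.57, 3.01, 3.14, 3.14, 3.14].

### API

Orientations are given as a unit quaternion [w, x, y, z].
In Python, from plant import monitor, eyes, ticket gives the robot as it stands.
- The arm moves only by the shell command python3 -m pendant 'ROWS' [FORCE]. ROWS is a JSON object of lists of equal length, an entry for each row: "delta_pos": the shift along the world's x, y, z in mm, a list of three; "twist": the turn, a rotation vector about the world's x, y, z in rad, a list of three; "gripper": the finger opening in mm, from 0 to 85.4. A call has 1 to 12 rows; each row shifts and turns the commanded pose from where the row before left it; what a row does not reach is not made up. A row lasts 1/8 s, in which the tool goes at most 62.5 mm and 10.7 degrees, less where a joint would pass 70% of its speed; a pose out of reach is approached as far as the arm can. A call is refused whole if a number of a shift passes 62.5 or a number of a turn 0.188, either way. A call with a gripper value outside its range is refused whole. The fingers move at their own pace and stop on an object; FORCE is the grip in N (left out, the last holds). Time passes only in rows, so rows that do not move let the fingers close. It gives the time, the measured TCP pose, the force, the opening and the grip force at its end, in the units of the state.
- monitor.state(): the state, without advancing time (a new reading comes with each control period).
- eyes.read_camera(name): name is "side" or "top"; returns a dict with "img" (400x640x3 uint8, red, green, blue), "camera_matrix" (3x3 intrinsics, pixels), "world_to_cam" (4x4, takes a point from world to camera coordinates). Camera axes: x right, y down, z forward; pixel columns grow to the right and rows downward; lengths in m; the calibration is good to about 2 mm. A picture is of the moment at which its call begins. There is no depth.
- ticket.finish_job(): hands the job in; it is judged then, once.
Trained networks look in a picture, given as the dict that the camera call returned (one of the last four; its "shot" number tells which), for a name from the list of things; names that differ only in an ending like _2 or _b are one class to them, and where a whole thing is asked for, a point or a joint stands for the part that bears it (a point fixed in the world has none). Each returns a list of dicts, best first, with "confidence" (0 to 1); they miss things now and then, are a little off and sometimes report something else, mostly with a low value. They report only what shows in the picture. A call takes as long as a camera call. They do not tell look-alikes from the thing itself.
- eyes.spot_in(target, picture): "position" ([x, y, z] in m, in world coordinates, good to about 4 mm: the middle of the surface that is visible of it).
The state is a dict: "time": time; "joint_pos": joint angles; "qd": joint speeds; "joint_efforts": joint torques, N m; "position": TCP position; "tcp_rot": TCP orientation; "ft_force": force on the tool from outside, world axes, zero at the start; "ft_torque": the same for the moment, N m; "grip_width": finger opening in m; "finger_force": force on a finger pad.
Only numpy, scipy, OpenCV 4.12 (cv2) and the standard library are available. Lean on these libraries where they do the work, as an engineer would, in place of code of your own. Each camera call takes 0.05 s, during which the arm holds its last target. There are 200 camera calls.

## Working session

There is one attempt and no reset: what is moved stays moved. The work goes in short steps, Python scripts to look and compute and a shell command to move; the robot and the scene stay as the last step left them, time stands still between calls to the robot, and variables do not carry over. Pictures are saved under pics/ and viewed, at most 12 in all, crops included, and the job is handed in when it is done.

```bash
mkdir -p pics; ls; python3 - <<'E'
from plant import monitor, eyes
import cv2,numpy as np
s=monitor.state();print(s['time'],s['position'],s['tcp_rot'],s['grip_width'])
for n in ['top','side']:
    p=eyes.read_camera(n);cv2.imwrite(f'pics/{n}0.png',p['img'][:,:,::-1])
    print(n,p['camera_matrix'].round(1).tolist(),p['world_to_cam'].round(3).tolist())
    for t in ['cradle','bed','pad_top','cylinder','cylinder_cap','small_cylinder','lane_end','coupler','tape_reel']:
        try: print(t,[(np.round(d['position'],3).tolist(),round(d['confidence'],2)) for d in eyes.spot_in(t,p)][:4])
        except Exception as e: print(t,e)
E
```

```text
pics
0.0 [0.15959871 0.55183029 0.23037983] [-2.88634540e-04  1.40419111e-01  9.90091764e-01 -8.30389795e-04] 0.08563399025279476
top [[506.6, 0.0, 317.9], [0.0, 506.6, 202.1], [0.0, 0.0, 1.0]] [[0.015, -1.0, 0.015, 0.155], [-0.992, -0.016, -0.128, 0.625], [0.128, -0.013, -0.992, 1.324], [0.0, 0.0, 0.0, 1.0]]
cradle [([0.538, 0.158, 0.01], 0.58)]
bed [([0.553, 0.134, 0.078], 0.59)]
pad_top [([0.475, 0.186, 0.072], 0.67)]
cylinder [([0.558, 0.133, 0.099], 0.96), ([0.803, 0.174, 0.028], 0.92), ([0.588, 0.328, 0.028], 0.73)]
cylinder_cap [([0.586, 0.332, 0.027], 0.95), ([0.553, 0.134, 0.099], 0.79), ([0.803, 0.174, 0.026], 0.79)]
small_cylinder [([0.486, 0.421, 0.017], 0.65)]
lane_end [([0.557, 0.134, 0.077], 0.75)]
coupler []
tape_reel [([0.641, 0.437, 0.011], 0.83)]
side [[389.8, 0.0, 324.6], [0.0, 389.8, 205.5], [0.0, 0.0, 1.0]] [[0.96, -0.28, -0.004, -0.527], [-0.103, -0.34, -0.935, 0.199], [0.261, 0.898, -0.355, 0.654], [0.0, 0.0, 0.0, 1.0]]
cradle [([0.57, 0.111, 0.043], 0.67)]
bed [([0.563, 0.114, 0.079], 0.67)]
pad_top [([0.48, 0.176, 0.061], 0.79)]
cylinder [([0.55, 0.121, 0.094], 0.58), ([0.587, 0.356, 0.03], 0.39)]
cylinder_cap [([0.552, 0.121, 0.096], 0.93), ([0.589, 0.358, 0.029], 0.53)]
small_cylinder []
lane_end [([0.572, 0.114, 0.078], 0.85)]
coupler [([0.48, -0.123, 0.016], 0.57)]
tape_reel []
```

View pics/top0.png

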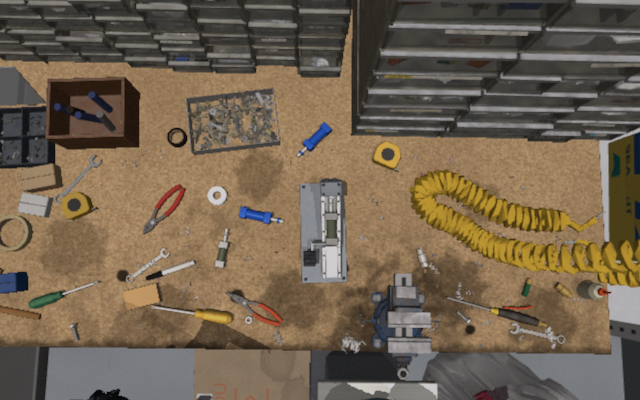

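View pics/side0.png

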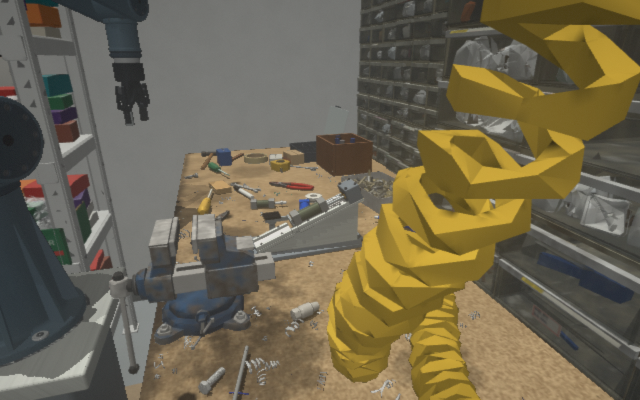

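The top view shows the cradle at about (323,230), with the grey and dark cylinder in its lane at (332,228) and the black pad at (310,258). Things that could be mistaken for the cylinder are the blue ones at (315,140) and (260,215) and the small one at (222,247). I choose (332,228), the one lying in the cradle, and check it in a crop.

```bash
python3 - <<'E'
import cv2
a=cv2.imread('pics/top0.png')[172:292,285:365]
cv2.imwrite('pics/crop0.png',cv2.resize(a,None,fx=5,fy=5,interpolation=cv2.INTER_CUBIC))
E
```

```text
(no output)
```

View pics/crop0.png

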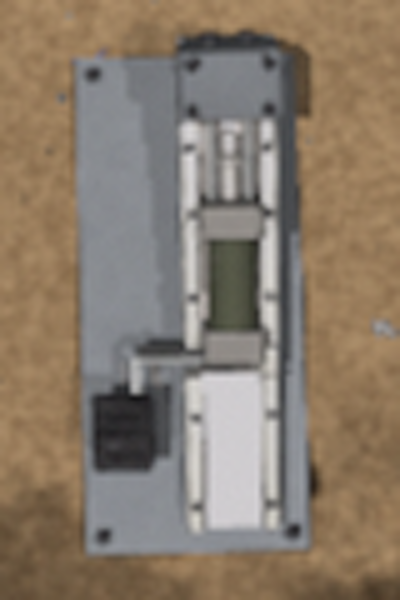

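The crop confirms the choice: a grey block, dark barrel and rod in the lane, with the gate at crop (150,355), the pad at (123,430), the low floor edge at (235,528) and the ejector head's edge at (232,115). Next I fit the cradle pose.

```bash
cat > geo.py <<'E'
import numpy as np
from scipy.spatial.transform import Rotation as R
th=0.36
def bed(x,y,z): # bed -> cradle
    return np.array([x*np.cos(th)-z*np.sin(th), y, .060+x*np.sin(th)+z*np.cos(th)])
def world(c,p): # p = x,y,yaw
    return R.from_euler('z',p[2]).apply(c)+[p[0],p[1],0]
def proj(w,cam):
    K,T=cam; q=T[:3,:3]@w+T[:3,3]; q=K@q; return q[:2]/q[2]
E
python3 - <<'E'
from geo import *
from plant import eyes
from scipy.optimize import least_squares
import cv2
P=eyes.read_camera('top');cam=(P['camera_matrix'],P['world_to_cam'])
S=eyes.read_camera('side');scam=(S['camera_matrix'],S['world_to_cam'])
print('cam at',-cam[1][:3,:3].T@cam[1][:3,3])
C=[(bed(-.1,.024,.006),(190,530)),(bed(-.1,-.024,.006),(279,528)),(bed(.13,.026,.035),(180,114)),(bed(.13,-.026,.035),(281,114)),
(np.array([-.042,.058,.071]),(123,430)),(bed(0,.015,.03),(204,362)),(bed(0,-.015,.03),(262,364))]
px=[np.array(c[1])/5+[284.6,171.6] for c in C]
f=lambda p:np.concatenate([proj(world(c[0],p),cam)-q for c,q in zip(C,px)])
r=least_squares(f,[.51,.13,0]);print(r.x);print(f(r.x).reshape(-1,2).round(2))
p=r.x
for n,c in dict(pad=[-.042,.058,.071],lane=bed(-.045,0,0),end=bed(-.1,0,0),gate=bed(0,0,0)).items(): print(n,world(np.array(c),p).round(4))
for nm,pic,cm,(r0,r1,c0,c1),k in (('t',P,cam,(172,292,285,365),5),('s',S,scam,(165,265,240,370),6)):
    a=cv2.resize(pic['img'][r0:r1,c0:c1,::-1],None,fx=k,fy=k,interpolation=cv2.INTER_CUBIC)
    def L(pts,col):
        q=np.array([(proj(world(np.array(x),p),cm)-[c0-.0,r0-.0]+.5)*k for x in pts]);cv2.polylines(a,[q.astype(int)],True,col,1)
    rect=lambda x0,x1,y,z:[bed(x0,y,z),bed(x1,y,z),bed(x1,-y,z),bed(x0,-y,z)]
    L(rect(-.1,.13,.024,.006),(0,0,255)); L(rect(0,.12,.015,.03),(0,255,0)); L([bed(0,.015,0),bed(0,.015,.03),bed(0,-.015,.03),bed(0,-.015,0)],(255,255,0))
    L([[-.062,.042,.071],[-.022,.042,.071],[-.022,.074,.071],[-.062,.074,.071]],(255,0,255))
    cv2.imwrite(f'pics/ov_{nm}.png',a)
E
```

```text
cam at [0.4475984  0.18178987 1.39108167]
[0.51890708 0.12951861 0.04230394]
[[-0.17 -0.21]
 [ 0.07 -0.32]
 [-0.33  0.9 ]
 [ 0.26  0.37]
 [-0.12 -0.48]
 [ 0.1   0.21]
 [ 0.18 -0.51]]
pad [0.4745 0.1857 0.071 ]
lane [0.4768 0.1277 0.0441]
end [0.4254 0.1256 0.0248]
gate [0.5189 0.1295 0.06  ]
```

View pics/ov_t.png

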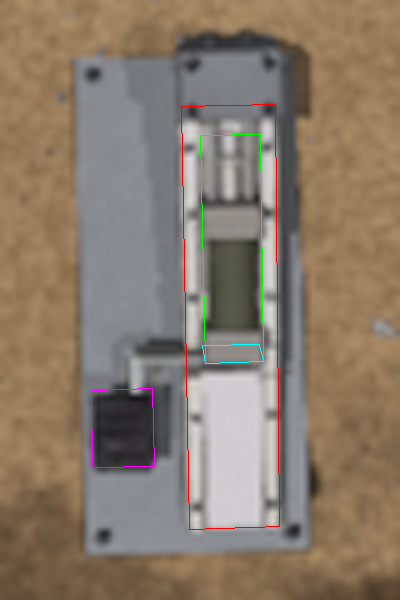

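View pics/ov_s.png

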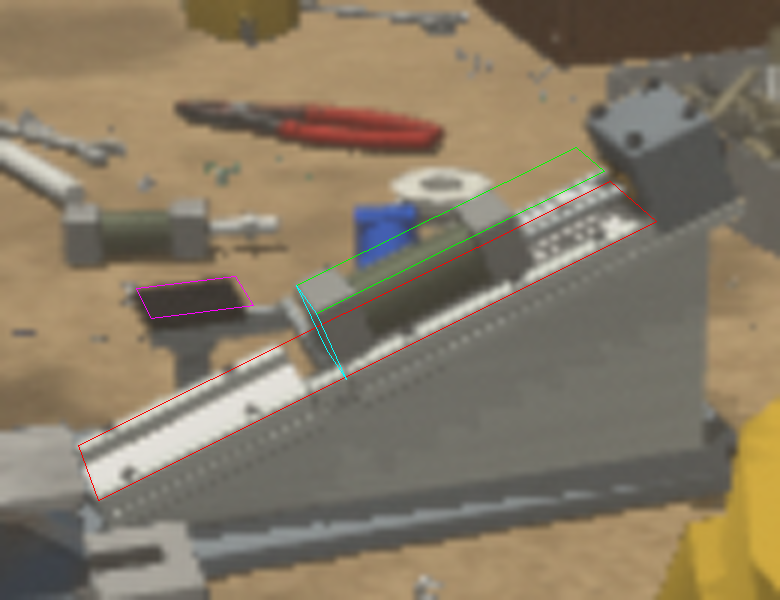

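The overlay matches the pad, lane and cap to within about 3 mm in both views. The plan is to keep the tool upright with the fingers 58 mm apart (about 43.5 mm open), one over the pad and one over the lane point. That puts the TCP at (0.4757, 0.1567) with a +0.323 turn about z.

```bash
python3 -m pendant '{"delta_pos":[[26,-33,0],[26,-33,0],[26,-33,0],[26,-33,0],[26,-33,0],[26,-33,0],[26,-33,0],[26,-33,0],[26,-33,0],[26,-33,0],[26,-33,0],[30,-32,0]],"twist":[[0,0,0.027],[0,0,0.027],[0,0,0.027],[0,0,0.027],[0,0,0.027],[0,0,0.027],[0,0,0.027],[0,0,0.027],[0,0,0.027],[0,0,0.027],[0,0,0.027],[0,0,0.027]],"gripper":[43.5,43.5,43.5,43.5,43.5,43.5,43.5,43.5,43.5,43.5,43.5,43.5]}'
python3 -m pendant '{"delta_pos":[[0,0,-30],[0,0,-30],[0,0,-30],[0,0,-30],[0,0,0]],"twist":[[0,0,0],[0,0,0],[0,0,0],[0,0,0],[0,0,0]],"gripper":[43.5,43.5,43.5,43.5,43.5]}'
python3 - <<'E'
from geo import *
from plant import eyes,monitor
import cv2
s=monitor.state();q=s['tcp_rot'];t=np.array(s['position']);r=R.from_quat(np.r_[q[1:],q[0]]).as_matrix();print(s['time'],t,r[:,1],r[:,2],s['grip_width'],s['ft_force'])
for n,(r0,r1,c0,c1),k in (('side',(115,265,230,380),4),('top',(172,292,285,365),5)):
    P=eyes.read_camera(n);cam=(P['camera_matrix'],P['world_to_cam'])
    a=cv2.resize(P['img'][r0:r1,c0:c1,::-1],None,fx=k,fy=k,interpolation=cv2.INTER_CUBIC)
    for g in (-.029,0,.029):
        u=(proj(t+r[:,1]*g,cam)-[c0,r0]+.5)*k; cv2.circle(a,tuple(u.astype(int).tolist()),4,(0,0,255),1)
    cv2.imwrite(f'pics/over_{n}.png',a)
E
```

```text
time: 2.6
position: [0.4766, 0.1562, 0.2315]
tcp_rot: [0.0, -0.021, 1.0, 0.0]
ft_force: [-0.4, 0.8, -0.1]
grip_width: 0.0437
finger_force: 0.0
time: 3.22
position: [0.4739, 0.1571, 0.1092]
tcp_rot: [-0.003, -0.021, 1.0, -0.0]
ft_force: [0.1, 0.2, 0.5]
grip_width: 0.0436
finger_force: 0.0
3.225 [0.47386509 0.15712566 0.10921593] [-4.21110025e-02  9.99112912e-01 -2.30656412e-04] [-5.20155460e-03 -4.50095222e-04 -9.99986371e-01] 0.043588766344716985 [0.14023327 0.18644153 0.50809659]
```

View pics/over_side.png

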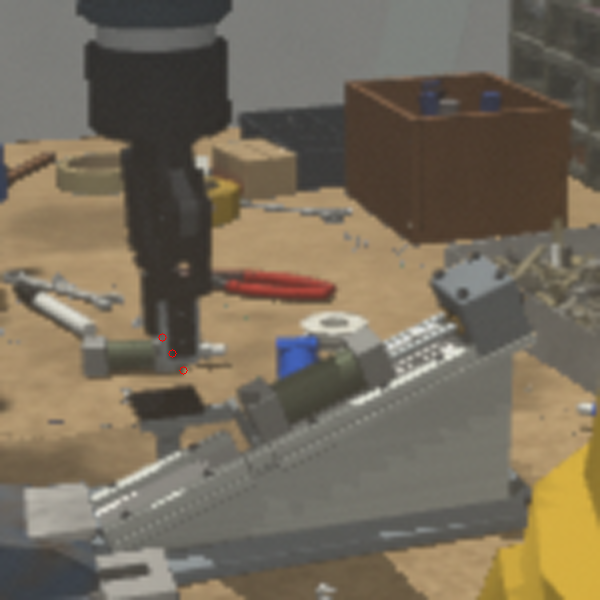

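The side crop shows the two finger tips at (158,333) and (185,357), above the pad at (165,402) and the empty lane at (200,465). The tips are about 6 mm above the nominal TCP, so I go down and then press slowly.

```bash
python3 -m pendant '{"delta_pos":[[0.5,0,-15],[0.5,0,-13],[0,0,-6],[0,0,-3],[0,0,-3],[0,0,0]],"twist":[[0,0,0],[0,0,0],[0,0,0],[0,0,0],[0,0,0],[0,0,0]],"gripper":[43.5,43.5,43.5,43.5,43.5,43.5]}'
python3 - <<'E'
from geo import *
from plant import eyes
import cv2
for n,(r0,r1,c0,c1),k in (('side',(150,260,240,370),6),):
    P=eyes.read_camera(n)
    cv2.imwrite(f'pics/pre_{n}.png',cv2.resize(P['img'][r0:r1-10,c0:c1,::-1],None,fx=k,fy=k,interpolation=cv2.INTER_CUBIC))
E
```

```text
time: 4.08
position: [0.4769, 0.1574, 0.0713]
tcp_rot: [-0.0, -0.021, 1.0, 0.0]
ft_force: [-0.1, -0.6, 0.0]
grip_width: 0.0435
finger_force: 0.0
```

View pics/pre_side.png

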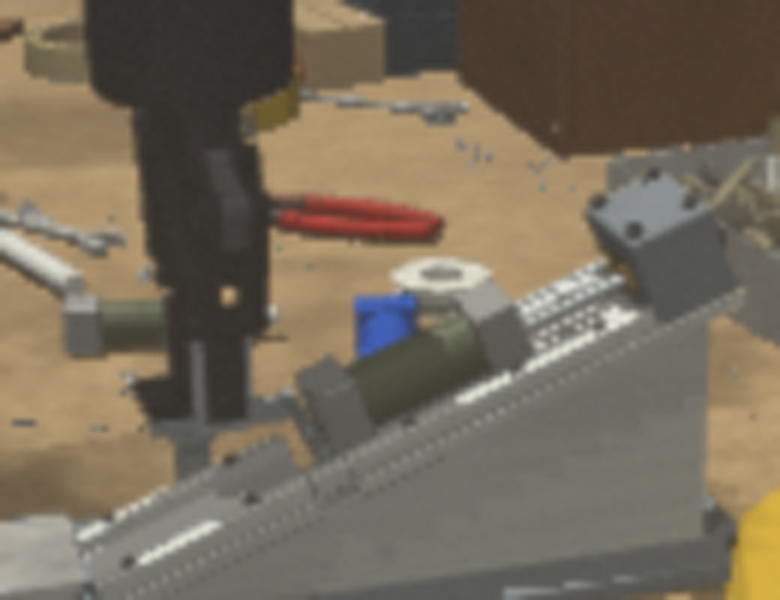

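The near finger's tip is at (222,418), over the lane about 12 mm below the gate, and the far finger is just above the pad at (165,400). Now I press slowly.

```bash
python3 -m pendant '{"delta_pos":[[0,0,-3],[0,0,-3],[0,0,-3],[0,0,0]],"twist":[[0,0,0],[0,0,0],[0,0,0],[0,0,0]],"gripper":[43.5,43.5,43.5,43.5]}'
python3 -m pendant '{"delta_pos":[[0,0,-3],[0,0,-3],[0,0,-3],[0,0,0]],"twist":[[0,0,0],[0,0,0],[0,0,0],[0,0,0]],"gripper":[43.5,43.5,43.5,43.5]}'
```

```text
time: 4.62
position: [0.4769, 0.1573, 0.0621]
tcp_rot: [-0.0, -0.021, 1.0, 0.0]
ft_force: [-0.0, -0.2, 0.7]
grip_width: 0.0434
finger_force: 0.3
time: 5.12
position: [0.477, 0.1574, 0.0538]
tcp_rot: [-0.0, -0.021, 1.0, 0.0]
ft_force: [-4.1, -1.2, 9.1]
grip_width: 0.0434
finger_force: 5.0
```

```bash
python3 - <<'E'
from plant import eyes,monitor
import cv2
s=monitor.state();print(s['time'],s['position'],s['ft_force'],s['ft_torque'])
P=eyes.read_camera('side')
cv2.imwrite('pics/p1.png',cv2.resize(P['img'][165:265,240:370,::-1],None,fx=6,fy=6,interpolation=cv2.INTER_CUBIC))
E
```

```text
5.125 [0.47695069 0.15740573 0.05375366] [-4.14519708 -1.22380341  9.0974999 ] [0.17150934 0.47979135 0.03299511]
```

View pics/p1.png

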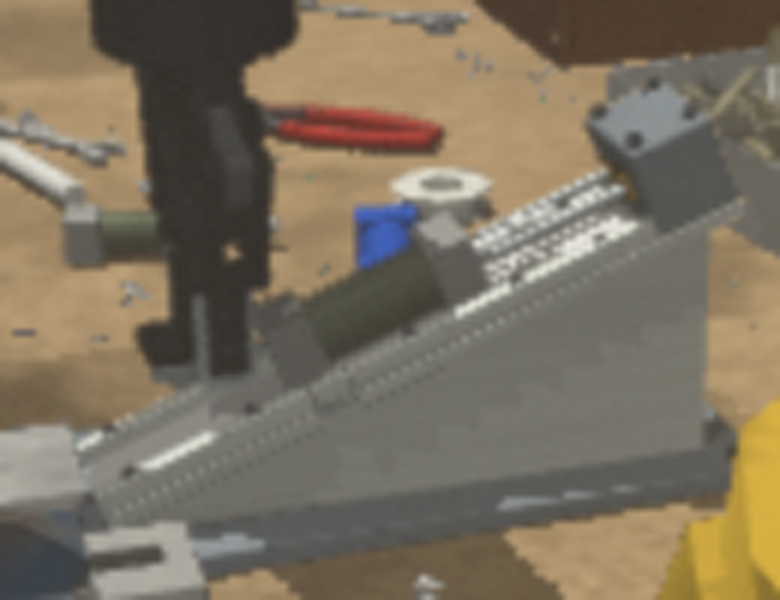

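The cylinder has been released and now rests on the stopping finger, with its cap edge at about (262,320). The pad may not be right down yet, so I press further and watch the force.

```bash
for i in 1; do python3 -m pendant '{"delta_pos":[[0,0,-1],[0,0,-1],[0,0,0]],"twist":[[0,0,0],[0,0,0],[0,0,0]],"gripper":[43.5,43.5,43.5]}'; done
python3 -m pendant '{"delta_pos":[[0,0,-1],[0,0,0]],"twist":[[0,0,0],[0,0,0]],"gripper":[43.5,43.5]}'
```

```text
time: 5.55
position: [0.4771, 0.1576, 0.0532]
tcp_rot: [-0.0, -0.021, 1.0, 0.0]
ft_force: [-8.1, -1.8, 24.3]
grip_width: 0.0433
finger_force: 12.6
time: 5.8
position: [0.4772, 0.1576, 0.053]
tcp_rot: [-0.0, -0.021, 1.0, 0.0]
ft_force: [-12.2, -2.6, 31.6]
grip_width: 0.0437
finger_force: 16.3
```

```bash
python3 - <<'E'
from geo import *
from plant import eyes,monitor
import cv2
s=monitor.state();print(s['time'],np.array(s['position']).round(4),np.array(s['ft_force']).round(2),np.array(s['ft_torque']).round(3))
P=eyes.read_camera('side');cam=(P['camera_matrix'],P['world_to_cam'])
p=[.5189,.1295,.0423]; t=np.array(s['position'])
c0,r0,k=255,195,12
a=cv2.resize(P['img'][r0:r0+50,c0:c0+60,::-1],None,fx=k,fy=k,interpolation=cv2.INTER_CUBIC)
def L(w,col): cv2.polylines(a,[np.array([(proj(x,cam)-[c0,r0]+.5)*k for x in w]).astype(int)],True,col,1)
w=lambda l:[world(np.array(x),p) for x in l]
L(w([bed(-.1,-.024,.006),bed(.0,-.024,.006),bed(.0,-.0155,.006),bed(-.1,-.0155,.006)]),(0,0,255))
L(w([bed(-.1,.024,.006),bed(.0,.024,.006),bed(.0,.0155,.006),bed(-.1,.0155,.006)]),(0,0,255))
L(w([[-.062,.042,.056],[-.022,.042,.056],[-.022,.074,.056],[-.062,.074,.056]]),(255,0,255))
for g,col in((-.029,(0,255,0)),(.029,(0,255,255))):
    L([np.array([t[0]+dx,t[1]+g+dy,.056]) for dx,dy in((-.011,-.007),(.011,-.007),(.011,.007),(-.011,.007))],col)
cv2.imwrite('pics/p2.png',a)
for q in eyes.spot_in('pad_top',P)[:2]+eyes.spot_in('cylinder_cap',P)[:2]: print(q['confidence'],q['position'])
E
```

```text
5.8 [0.4772 0.1576 0.053 ] [-12.18  -2.62  31.62] [0.457 2.053 0.217]
0.66 [0.5819, 0.1095, 0.0856]
0.51 [0.4645, 0.1745, 0.0507]
0.83 [0.5361, 0.1204, 0.0907]
0.53 [0.5907, 0.3542, 0.0295]
```

View pics/p2.png

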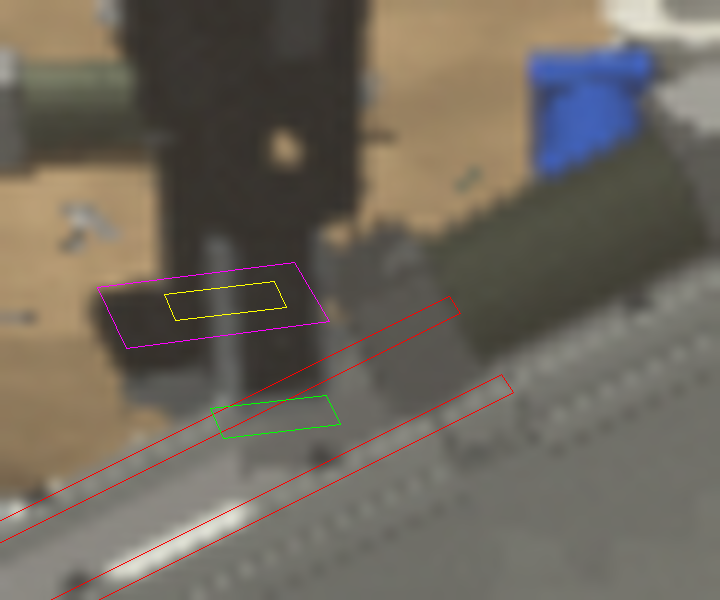

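```bash
python3 - <<'E'
from geo import *
from plant import eyes
import cv2
P=eyes.read_camera('side');cam=(P['camera_matrix'],P['world_to_cam'])
a=cv2.imread('pics/side0.png');b=np.ascontiguousarray(P['img'][:,:,::-1])
p=[.5189,.1295,.0423]
for c in ([-.062,.074],[-.062,.042]):
    u=[proj(world(np.array(c+[z]),p),cam) for z in(.071,.061,.056)];print(np.round(u,1).tolist())
u0=proj(world(np.array([-.062,.058,.071]),p),cam)
k=8
A=cv2.resize(a[200:240,255:285],None,fx=k,fy=k,interpolation=cv2.INTER_CUBIC);B=cv2.resize(b[200:240,255:285],None,fx=k,fy=k,interpolation=cv2.INTER_CUBIC)
for (x0,x1,y0,y1) in ((258,266,209,220),(259,268,208,222),(258,265,210,225)):
    T=A[(y0-200)*k:(y1-200)*k,(x0-255)*k:(x1-255)*k]
    m=cv2.matchTemplate(B,T,cv2.TM_CCOEFF_NORMED);_,v,_,l=cv2.minMaxLoc(m);print(v,l[0]/k-(x0-255),l[1]/k-(y0-200))
cv2.imwrite('pics/cmp.png',np.hstack([A,B]))
E
```

```text
[[262.2, 212.7], [262.5, 216.5], [262.6, 218.5]]
[[264.7, 217.5], [265.0, 221.5], [265.1, 223.5]]
0.9365333914756775 0.5 6.25
0.874524712562561 0.375 6.25
0.9108089804649353 0.875 6.375
```

View pics/cmp.png

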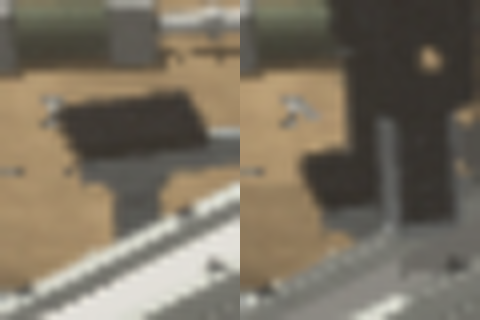

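The pad corner dropped 6.25 px, against 5.8 px predicted for the full 15 mm, so the pad is right down. The stiff reaction comes from its end stop: the torque puts it at the pad finger. I ease off a little force and check that everything is steady.

```bash
python3 -m pendant '{"delta_pos":[[0,0,1],[0,0,0],[0,0,0],[0,0,0],[0,0,0],[0,0,0]],"twist":[[0,0,0],[0,0,0],[0,0,0],[0,0,0],[0,0,0],[0,0,0]],"gripper":[43.5,43.5,43.5,43.5,43.5,43.5]}'
python3 - <<'E'
from plant import eyes
import cv2,numpy as np
P=eyes.read_camera('side');T=eyes.read_camera('top')
a=cv2.resize(P['img'][175:245,245:345,::-1],None,fx=5,fy=5,interpolation=cv2.INTER_CUBIC);b=cv2.resize(T['img'][170:290,295:350,::-1],None,fx=350/120,fy=350/120,interpolation=cv2.INTER_CUBIC)
cv2.imwrite('pics/fin.png',np.hstack([a,b]))
E
```

```text
time: 6.75
position: [0.4771, 0.1576, 0.0532]
tcp_rot: [0.0, -0.021, 1.0, 0.0]
ft_force: [-9.1, -1.5, 24.6]
grip_width: 0.0435
finger_force: 12.2
```

View pics/fin.png

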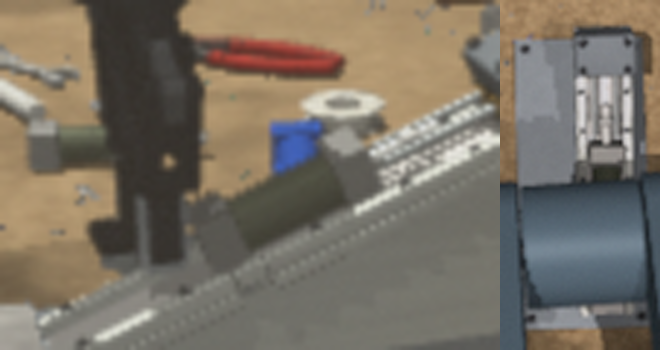

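The pad at (110,240) is fully down under one finger, and the cylinder's cap at (205,220) rests against the other, still on the bed. The force is steady at about 25 N, so I hand in.

```bash
python3 -c "
from plant import ticket; print(ticket.finish_job())"
```

```text
the job is handed in; nothing more can be done
None
```

I handed the job in at about 7 s: one finger holds the release pad fully down with about 25 N, and the other holds the freed cylinder back on the bed; nothing else looked moved in the last pictures.

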